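Slide the carved game board into the corner stop and fill its hollows

TASK

Slide the carved game board flat across the bench, without lifting or tipping it, until it is fully home in the corner of the two pale battens: its long edge against the long batten and its short edge against the short one. Only then stand the two turned game pieces that are loose on the bench upright in its two empty hollows, one in each; the piece that is already in the board must still stand in its hollow. Leave everything else on the bench standing where it is.

Things in the scene. Friction and masses are not known exactly. Their poses are not given: they have to be found in the camera images.
- stop: Corner stop, screwed to the bench: two pale wooden battens, 22 mm wide and 25 mm high, that meet at a right angle. Origin: the inner corner, on the bench. From it the long batten's inner face (x = 0) runs 130 mm towards -y and the short one's (y = 0) 90 mm towards -x. The board belongs on the side -x, -y.
- board: Carved game board, a plain brown wooden block 92 mm (x) by 150 mm (y) by 35 mm high, about 0.4 kg, too wide to grasp. Origin: centre of the underside, z up. Three round hollows 36 mm wide, 14 mm deep, in a row at y = -46, 0 and +46 mm. Fully home, its origin is at x = -46, y = -75 mm in the frame of the stop, axes parallel to the stop's.
- board_hole0 (a point): Centre of the mouth of the hollow at y = -46 mm, level with the board's top (35 mm). At the start this one holds a piece.
- board_hole1 (a point): Centre of the mouth of the middle hollow, level with the board's top; empty at the start.
- board_hole2 (a point): Centre of the mouth of the hollow at y = +46 mm, level with the board's top; empty at the start.
- piece_set: Turned game piece of pale wood that stands in a hollow of the board from the start: round foot 28 mm wide and 10 mm high, above it a round shank 20 mm wide, 46 mm high in all; 16 g. Origin: centre of the underside, z up.
- piece_a: Loose game piece, the same shape as the one in the board, standing upright on the bench. Origin: centre of the underside, z up.
- piece_b: The other loose game piece, of the same shape, standing upright on the bench. Origin: centre of the underside, z up.
- knob: Bystander, not a game piece: a pale turned drawer knob standing on the bench, foot 24 mm, head 44 mm wide, 34 mm high. Origin: centre of the underside.
- tape: Bystander: roll of cream masking tape standing flat, 62 mm in diameter, 48 mm high. It stands on one of two thin brown sheets of sandpaper, which lie flat and are no obstacle. It blocks either the way along the robot's side of the bench or the way along the far side. Origin: centre of the underside.
- tin: Bystander: flat round steel wax tin on the robot's side of the bench, 59 mm in diameter, 32 mm high. Origin: centre of the underside.
- gouge: Bystander: carving gouge with dark wooden handle, lying along its x axis, 200 mm long, handle about 28 mm thick. Origin: near its middle, on the bench.
- brush: Bystander: bristle brush lying on its wooden back, 130 mm (x) by 50 mm, 52 mm high. Origin: centre of the underside.
- mallet: Bystander: carver's round wooden mallet lying on its side, along x, 270 mm long, head 68 mm thick (x from 20 to 150 mm), handle 28 mm thick (x from -120 to 20 mm). Origin: on the bench.

How it is judged:
By the outcome, as a careful person would: the job done as asked, in the order asked, and still so for the second after the job is handed in, with the robot touching nothing.
It also fails if it takes over 70 s, if anything falls off the work surface, if the arm or the gripper's body presses on something with over 40 N, if the wrist force passes 120 N, or if a joint passes its speed limit or range.

ROBOT

A 6-joint arm with a two-finger parallel gripper is mounted at the origin on the work surface. World frame = base frame: x ahead of the robot, y to its left, z up, the work surface at z = 0. Lengths are in m, angles in rad, forces in N, time in s.
With the tool pointing down it reaches from about 0.275 to 0.725 m from the base axis. Payload 15.9 kg.
Tool frame: the origin (TCP) lies at the very end of the fingers, on their centre line; the grasp point (between the pads) lies 19 mm behind it; z points along the fingers, y is the direction in which the jaws open and shut (so a half turn about z gives the same grasp; the last joint's range is limited). The gripper opens to 85 mm and grips with 20 to 120 N. Pads are 22 mm wide; open, the fingers measure 114 mm over their backs; the gripper's body (76 mm by 85 mm) begins 54 mm behind the grasp point. The pads swing forward as they close: fully open they stand 13 mm farther back than shut.
Start: joints at [1.23, 0.213, -0.034, 1.323, 0, 1.571], TCP at [0.167, 0.471, 0.231] pointing down, gripper open.
Joint ranges: [-2.98, 2.98], [-0.74, 1.72], [-1.14, 1.35], [-2.1, 2.04], [-1.57, 1.44], [-3.14, 3.14]. Speed limits (rad/s): [1.89, 1.89, 2.39, 2.57, 3.14, 3.14].

INTERFACE

Orientations are given as a 3x3 rotation matrix whose columns are the frame's x, y, z axes.
In Python, from rig import readout, grab_frame, ticket gives the robot as it stands. The module is installed in compiled form; this text tells all that it offers.
- The arm moves only by the tool jog_arm, never from a script. Its argument "plan" is a list of rows, each an object with "translation": the shift along the tool's x, y, z in cm, a list of three; "yaw": the turn about the tool's z in degrees. In form: [{"translation": [x, y, z], "yaw": yaw}, ...]. A call has 1 to 12 rows; each row shifts and turns the commanded pose from where the row before left it, along the tool's axes as they then stand; what a row does not reach is not made up. A row lasts 1/8 s, in which the tool goes at most 62.5 mm and 10.7 degrees, less where a joint would pass 70% of its speed; a pose out of reach is approached as far as the arm can. A call with a gripper value outside its range is refused whole. "gripper" is the closure in counts, from 0 (fully open) to 255 (shut), set as the call begins (left out, the last holds). The fingers move at their own pace and stop on an object; the grip force is fixed at half the most. Time passes only in rows, so rows that do not move let the fingers close. It gives the time, the measured TCP pose, the force and the opening at its end, in the units of the state.
- readout.sense(): the state, without advancing time (a new reading comes with each control period).
- grab_frame(name): name is "scene" or "top"; returns a dict with "color" (420x560x3 uint8, blue, green, red), "vertical_fov" (degrees; the focal length in pixels is half the picture's height over the tangent of half this angle, whatever the lens; pixels are square), "cx", "cy" (the principal point, pixels), "rvec" (rotation vector, rad) and "tvec" (3), from world to camera coordinates, as OpenCV has them. Camera axes: x right, y down, z forward; pixel columns grow to the right and rows downward; lengths in m; the calibration is good to about 2 mm. A picture is of the moment at which its call begins. There is no depth.
- ticket.job_done(): hands the job in, once; it reports no verdict.
The state is a dict: "clock": time; "joint_positions": joint angles; "dq": joint speeds; "tau": joint torques, N m; "tool_pos": TCP position; "orientation": TCP orientation; "wrist_force": force on the tool from outside, world axes, zero at the start; "torque": the same for the moment, N m; "opening": finger opening in m.
Only numpy, scipy, OpenCV 4.12 (cv2) and the standard library are available. Lean on these libraries where they do the work, as an engineer would, in place of code of your own. Each camera call takes 0.05 s, during which the arm holds its last target. There are 200 camera calls.

## Working session

There is one attempt and no reset: what is moved stays moved. The work goes in short steps, Python scripts to look and compute and a tool call to move; the robot and the scene stay as the last step left them, time stands still between calls to the robot, and variables do not carry over. Pictures are saved under pics/ and viewed, about 8 in all and at most 12, crops included, and the job is handed in when it is done.

Besides the shell and the picture viewer there is one more tool, called as name([rows], argument=value, ...), one row to a line, values as JSON. jog_arm: Moves the arm, as the interface text tells. Its arguments: {"type":"object","properties":{"plan":{"type":"array","items":{"type":"object","properties":{"translation":{"type":"array","items":{"type":"number"}},"yaw":{"type":"number"}}}},"gripper":{"type":"number"}},"required":["plan"]}

```bash
mkdir -p pics; cat > h.py <<'E'
import numpy as np, cv2
from rig import readout, grab_frame, ticket
def cam(n):
    f=grab_frame(n); h,w=f["color"].shape[:2]
    fl=h/2/np.tan(np.radians(f["vertical_fov"])/2)
    K=np.array([[fl,0,f["cx"]],[0,fl,f["cy"]],[0,0,1]])
    return f["color"],K,np.array(f["rvec"],float),np.array(f["tvec"],float)
def back(K,r,t,uv,z):
    R=cv2.Rodrigues(r)[0]; c=-R.T@t.ravel()
    uv=np.atleast_2d(uv).astype(float); d=np.c_[uv,np.ones(len(uv))]@np.linalg.inv(K).T@R
    return c+d*((np.broadcast_to(z,len(uv))-c[2])/d[:,2])[:,None]
def proj(K,r,t,P): return cv2.projectPoints(np.atleast_2d(P).astype(float),r,t,K,None)[0].reshape(-1,2)
E
python3 - <<'E'
from h import *
for n in("top","scene"):
    c,K,r,t=cam(n); R=cv2.Rodrigues(r)[0]
    print(n,K[0,0],K[0,2],K[1,2],-R.T@t.ravel()); print(R.round(3))
    cv2.imwrite(f"pics/{n}0.png",cv2.resize(c,(800,600),interpolation=cv2.INTER_CUBIC)); np.savez(f"{n}.npz",K=K,r=r,t=t)
s=readout.sense(); print(s["clock"],s["tool_pos"],s["orientation"],s["opening"],s["wrist_force"])
E
```

```text
top 529.0631943558942 282.00899809540755 202.20570068506595 [ 0.35118846 -0.0529753   1.34886121]
[[ 0.009 -1.     0.007]
 [-0.988 -0.01  -0.154]
 [ 0.154 -0.006 -0.988]]
scene 389.2699937384667 276.87812310765355 209.86289307787519 [1.22070603 0.3925183  0.61531371]
[[-0.524  0.851  0.012]
 [ 0.473  0.303 -0.828]
 [-0.708 -0.428 -0.561]]
0.1 [0.16701869 0.47095047 0.23087051] [[-9.42479220e-01  3.34264575e-01 -3.36340169e-04]
 [ 3.34264744e-01  9.42478735e-01 -9.56393155e-04]
 [-2.69489440e-06 -1.01380734e-03 -9.99999486e-01]] 0.08563150903312669 [-1.11524065 -0.77151275 -0.97299402]
```

View pics/top0.png

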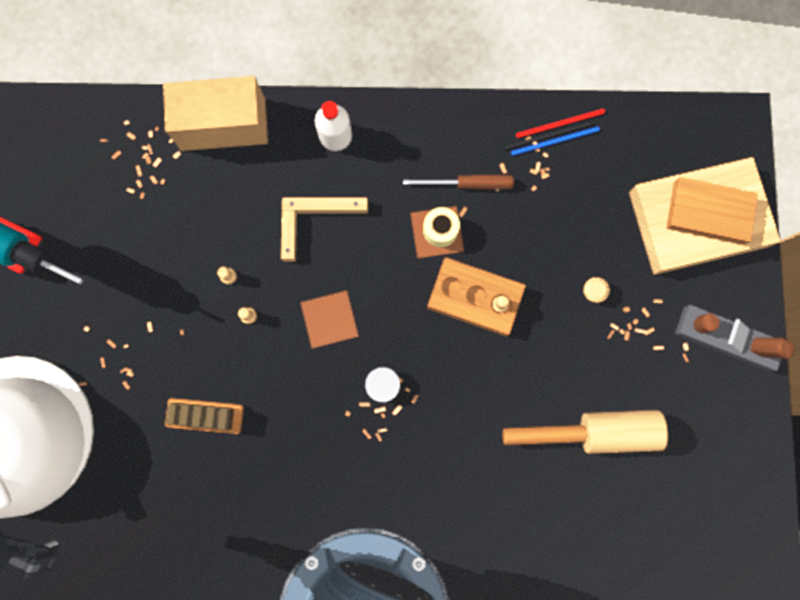

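View pics/scene0.png

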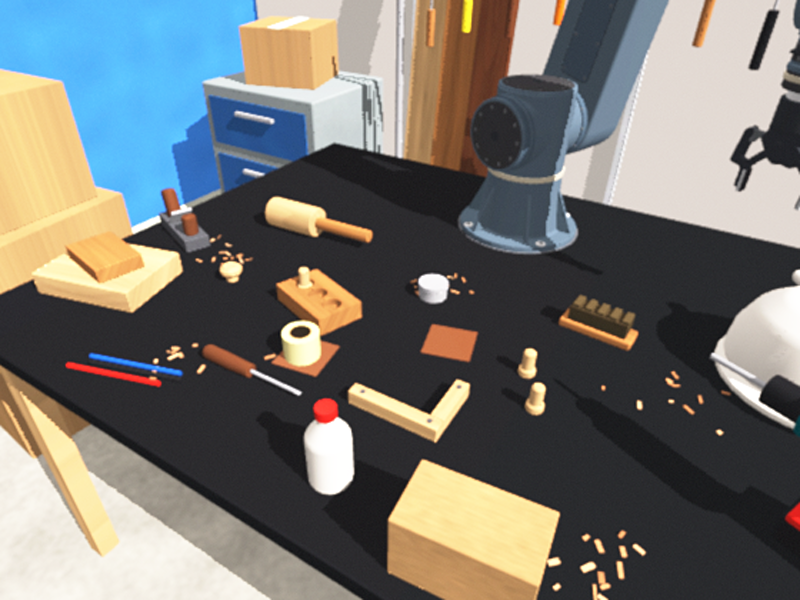

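The top view shows the corner stop near (296,213), with the board at (477,296) and its held piece on the right. The loose pieces are at (227,275) and (248,316). The tape, at (441,228), blocks the far side, and the tin is at (382,385). The scene view agrees. Next I'll fit model silhouettes in both cameras.

```bash
cat > fit.py <<'E'
from h import *
from scipy.optimize import minimize
def box(x0,x1,y0,y1,z0,z1): return np.array([[x,y,z] for x in(x0,x1) for y in(y0,y1) for z in(z0,z1)])/1e3
def cyl(d,z0,z1,x=0,y=0):
    a=np.linspace(0,2*np.pi,24,endpoint=False)
    return np.array([[x+d/2*np.cos(q),y+d/2*np.sin(q),z] for q in a for z in(z0,z1)])/1e3
def piece(z=0,y=0): return [cyl(28,z,z+10,0,y),cyl(20,z+10,z+46,0,y)]
M=dict(stop=[box(0,22,-130,22,0,25),box(-90,22,0,22,0,25)],board=[box(-46,46,-75,75,0,35)]+piece(21,-46),
 piece=piece(),tape=[cyl(62,0,48)],tin=[cyl(59,0,32)],knob=[cyl(44,24,30),cyl(24,0,4)],boardonly=[box(-46,46,-75,75,0,35)])
def place(P,p):
    c,s=np.cos(p[2]),np.sin(p[2]); return P@np.array([[c,-s,0],[s,c,0],[0,0,1]]).T+[p[0],p[1],p[3] if len(p)>3 else 0]
S=4
def render(m,p,C,roi):
    x0,y0,x1,y1=roi; im=np.zeros(((y1-y0)*S,(x1-x0)*S),np.uint8)
    for P in m:
        h=cv2.convexHull(proj(*C,place(P,p)).astype(np.float32)).reshape(-1,2)
        cv2.fillConvexPoly(im,np.round(((h-[x0,y0])+.5)*S*16-8).astype(np.int32),255,shift=4)
    return cv2.resize(im,None,fx=1/S,fy=1/S,interpolation=cv2.INTER_AREA)/255.
def fit(name,img,C,p0,fixyaw=False,thr=75,pad=14,z=0):
    m=M[name]; full=lambda q:(q[0],q[1],p0[2] if fixyaw else q[2],z)
    uv=np.vstack([proj(*C,place(P,full(p0))) for P in m])
    x0,y0=np.maximum(uv.min(0).astype(int)-pad,0); x1,y1=uv.max(0).astype(int)+pad; roi=(x0,y0,min(x1,560),min(y1,420))
    sub=img[y0:roi[3],x0:roi[2]].astype(float).max(2)
    mask=np.clip((sub-35)/(thr),0,1)
    # keep the component overlapping the model most
    n,l=cv2.connectedComponents((mask>.25).astype(np.uint8)); r=render(m,full(p0),C,roi)
    k=1+np.argmax([(r*(l==i)).sum() for i in range(1,n)]); 
    mask=mask*cv2.dilate((l==k).astype(np.uint8),np.ones((3,3)))
    f=lambda q:np.abs(render(m,full(q),C,roi)-mask).sum()
    q=np.array(p0[:2] if fixyaw else p0[:3],float); n=len(q)
    for sc in(1,.3):
        st=np.vstack([q]+[q+np.eye(n)[i]*([.012,.012,.1][i])*sc for i in range(n)])
        q=minimize(f,q,method="Nelder-Mead",options=dict(initial_simplex=st,xatol=1e-5,fatol=.01)).x
    return np.r_[q[:2],full(q)[2]],f(q)/r.sum()
E
cat > m0.py <<'E'
from fit import *
T=cam("top");Sc=cam("scene")
v=lambda u,z:back(*T[1:],np.array(u)*.7,z)[0]
G=dict(stop=("stop",v((296,213),.02),0),board=("board",v((477,296),.035),-.3),pa=("piece",v((227,275),.03),None),pb=("piece",v((248,316),.03),None),
 tape=("tape",v((441,228),.048),None),tin=("tin",v((382,385),.03),None),knob=("knob",v((596,290),.03),None))
for k,(m,p,y) in G.items():
    print(k,"guess",p[:2].round(3),end=" ")
    for n,(im,*C) in(("top",T),("scene",Sc)):
        q,e=fit(m,im,C,(p[0],p[1],y or 0),y is None); print(n,(q[:2]*1e3).round(1),np.degrees(q[2]).round(2),"err %.2f"%e,end=" | ")
    print()
E
python3 m0.py
```

```text
stop guess [0.695 0.133] top [702.8 137.2] 0.05 err 1.45 | scene [701.6 139.5] 0.6 err 0.11 | 
board guess [ 0.545 -0.191] top [ 548.4 -189.4] -18.68 err 0.64 | scene [ 546.8 -186.1] -17.97 err 0.41 | 
pa guess [0.579 0.25 ] top [582.7 256.4] 0.0 err 3.38 | scene [582.3 258.3] 0.0 err 0.17 | 
pb guess [0.506 0.21 ] top [511.4 217.4] 0.0 err 3.28 | scene [510.7 218.6] 0.0 err 0.20 | 
tape guess [ 0.664 -0.127] top [ 651.7 -109.2] 0.0 err 2.07 | scene [ 683.9 -103.2] 0.0 err 1.75 | 
tin guess [ 0.388 -0.026] top [389.1 -25.3] 0.0 err 1.30 | scene [386.7 -25.8] 0.0 err 0.34 | 
knob guess [ 0.559 -0.402] top [ 559.5 -401.8] 0.0 err 1.86 | scene [ 562.5 -400.9] 0.0 err 1.06 |
```

```bash
sed -i 's|mask=np.clip((sub-35)/(thr),0,1)|bg=np.percentile(sub[sub<75],90) if (sub<75).any() else 40; mask=np.clip((sub-bg-15)/thr,0,1)|; s/> *.25)/>.4)/' fit.py
cat >> m0.py <<'E'
im=T[0]; print("bench",np.median(im[230:260,100:150].max(2)), np.median(Sc[0][280:300,100:200].max(2)))
a=cv2.resize(im[110:300,110:450],None,fx=2.35,fy=2.35,interpolation=cv2.INTER_CUBIC)
cv2.imwrite("pics/crop1.png",a); cv2.imwrite("top_raw.png",T[0]); cv2.imwrite("scene_raw.png",Sc[0])
E
python3 m0.py
```

```text
stop guess [0.695 0.133] top [702.2 137.2] 0.7 err 0.04 | scene [701.2 138.2] 0.4 err 0.05 | 
board guess [ 0.545 -0.191] top [ 548.4 -189.4] -18.77 err 0.03 | scene [ 545.7 -186.8] -19.27 err 0.37 | 
pa guess [0.579 0.25 ] top [582.4 255.7] 0.0 err 0.07 | scene [581.6 257.8] 0.0 err 0.07 | 
pb guess [0.506 0.21 ] top [510.8 217.1] 0.0 err 0.08 | scene [510.2 218.3] 0.0 err 0.08 | 
tape guess [ 0.664 -0.127] top [ 653.7 -108.9] 0.0 err 1.05 | scene [ 683.3 -104.4] 0.0 err 1.61 | 
tin guess [ 0.388 -0.026] top [389.9 -25.3] 0.0 err 0.09 | scene [386.6 -25.9] 0.0 err 0.21 | 
knob guess [ 0.559 -0.402] top [ 560.2 -402.8] 0.0 err 0.10 | scene [ 561.5 -402. ] 0.0 err 0.76 | 
bench 56.0 46.0
```

View pics/crop1.png

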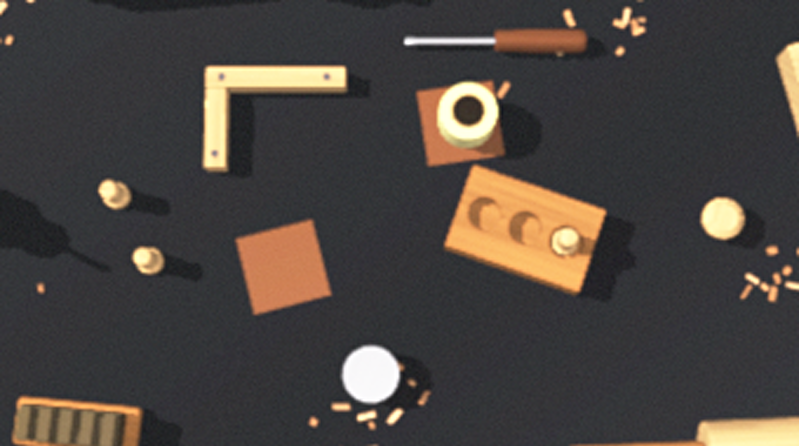

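The board fits at about (548, -189) mm with yaw -18.8°, and the stop corner at (702, 138) with yaw 0.55°. The tape sits around (668, -127) on the far side, so I'll use the robot-side lane. The plan is to push the short face on an arc, then push +x, then +y.

```bash
cat > rows.py <<'E'
import sys,json,math
from rig import readout
def plan(*wps,start=None):
    """wps: (x,y,z mm, angle of tool y deg or None, rows)"""
    s=readout.sense(); p=list(s["tool_pos"]*1000 if hasattr(s["tool_pos"],'shape') else [v*1000 for v in s["tool_pos"]])
    R=s["orientation"]; a=math.degrees(math.atan2(R[1][1],R[0][1])); print("at",[round(v,1) for v in p],round(a,2),"F",[round(float(v),1) for v in s["wrist_force"]],"t",round(s["clock"],2),"open",round(s["opening"]*1e3,1))
    out=[]
    for x,y,z,b,n in wps:
        b=a if b is None else b
        d=(b-a+180)%360-180
        tgt=(x,y,z); a0=a;p0=p[:]
        for i in range(1,n+1):
            q=[p0[k]+(tgt[k]-p0[k])*i/n for k in range(3)]; da=a0+d*i/n-a
            c,s_=math.cos(math.radians(a)),math.sin(math.radians(a))
            v=[q[k]-p[k] for k in range(3)]
            # tool y=(c,s), tool z=down, tool x = y x z = (-s, c)
            t=[round((-s_*v[0]+c*v[1])/10,2),round((c*v[0]+s_*v[1])/10,2),round(-v[2]/10,2)]
            yw=round(-da,1); out.append(dict(translation=t,yaw=yw))
            p=[p[0]+(-s_*t[0]+c*t[1])*10,p[1]+(c*t[0]+s_*t[1])*10,p[2]-t[2]*10]; a-=yw
    print(len(out),"rows end",[round(v,1) for v in p],round(a,2))
    for i in range(0,len(out),12): print(json.dumps(out[i:i+12]))
E
python3 - <<'E'
from rows import *
plan((514,-289,120,-18.8,22),(514,-289,8,-18.8,2))
E
```

```text
at [np.float64(167.1), np.float64(471.1), np.float64(231.1)] 70.48 F [-0.6, -0.3, -0.2] t 0.3 open 85.3
24 rows end [np.float64(514.0), np.float64(-289.0), np.float64(8.0)] -18.82
[{"translation": [-2.64, -2.73, 0.51], "yaw": 4.1}, {"translation": [-2.83, -2.53, 0.5], "yaw": 4.0}, {"translation": [-3.0, -2.33, 0.51], "yaw": 4.1}, {"translation": [-3.16, -2.11, 0.5], "yaw": 4.0}, {"translation": [-3.3, -1.89, 0.51], "yaw": 4.1}, {"translation": [-3.42, -1.64, 0.5], "yaw": 4.0}, {"translation": [-3.53, -1.4, 0.51], "yaw": 4.1}, {"translation": [-3.62, -1.15, 0.5], "yaw": 4.1}, {"translation": [-3.7, -0.88, 0.51], "yaw": 4.0}, {"translation": [-3.74, -0.62, 0.5], "yaw": 4.1}, {"translation": [-3.78, -0.36, 0.51], "yaw": 4.0}, {"translation": [-3.8, -0.09, 0.5], "yaw": 4.1}]
[{"translation": [-3.79, 0.19, 0.51], "yaw": 4.1}, {"translation": [-3.77, 0.45, 0.5], "yaw": 4.0}, {"translation": [-3.73, 0.72, 0.51], "yaw": 4.1}, {"translation": [-3.67, 0.98, 0.5], "yaw": 4.0}, {"translation": [-3.6, 1.23, 0.51], "yaw": 4.1}, {"translation": [-3.49, 1.49, 0.5], "yaw": 4.0}, {"translation": [-3.38, 1.73, 0.51], "yaw": 4.1}, {"translation": [-3.25, 1.96, 0.5], "yaw": 4.1}, {"translation": [-3.1, 2.19, 0.51], "yaw": 4.0}, {"translation": [-2.94, 2.41, 0.5], "yaw": 4.1}, {"translation": [-0.0, -0.0, 5.6], "yaw": -0.0}, {"translation": [-0.0, -0.0, 5.6], "yaw": -0.0}]
```

jog_arm([
  {"translation": [-2.6,-2.7,0.5],"yaw": 4},
  {"translation": [-2.8,-2.5,0.5],"yaw": 4},
  {"translation": [-3.0,-2.3,0.5],"yaw": 4},
  {"translation": [-3.2,-2.1,0.5],"yaw": 4},
  {"translation": [-3.3,-1.9,0.5],"yaw": 4},
  {"translation": [-3.4,-1.6,0.5],"yaw": 4},
  {"translation": [-3.5,-1.4,0.5],"yaw": 4},
  {"translation": [-3.6,-1.2,0.5],"yaw": 4},
  {"translation": [-3.7,-0.9,0.5],"yaw": 4},
  {"translation": [-3.7,-0.6,0.5],"yaw": 4},
  {"translation": [-3.8,-0.4,0.5],"yaw": 4},
  {"translation": [-3.8,-0.1,0.5],"yaw": 4},
], gripper=105)

```text
clock: 1.8
tool_pos: [0.3579, 0.0576, 0.1713]
orientation: [[-0.38, 0.925, 0.0], [0.925, 0.38, 0.0], [-0.0, 0.0, -1.0]]
wrist_force: [0.6, 0.3, 0.2]
opening: 0.0501
```

jog_arm([
  {"translation": [-3.8,0.2,0.5],"yaw": 4},
  {"translation": [-3.8,0.5,0.5],"yaw": 4},
  {"translation": [-3.7,0.7,0.5],"yaw": 4},
  {"translation": [-3.7,1.0,0.5],"yaw": 4},
  {"translation": [-3.6,1.2,0.5],"yaw": 4},
  {"translation": [-3.5,1.5,0.5],"yaw": 4},
  {"translation": [-3.4,1.7,0.5],"yaw": 4},
  {"translation": [-3.2,2.0,0.5],"yaw": 4},
  {"translation": [-3.1,2.2,0.5],"yaw": 4},
  {"translation": [-2.9,2.4,0.5],"yaw": 4},
  {"translation": [0,0,0],"yaw": 0},
  {"translation": [0,0,0],"yaw": 0},
])

```text
clock: 3.3
tool_pos: [0.5214, -0.2832, 0.1211]
orientation: [[0.301, 0.954, -0.001], [0.954, -0.301, 0.0], [0.0, -0.001, -1.0]]
wrist_force: [-0.9, 0.2, -0.5]
opening: 0.0503
```

```bash
python3 - <<'E'
from rows import *
plan((514,-289,60,-18.8,2),(514,-289,8,-18.8,2))
E
```

```text
at [np.float64(521.4), np.float64(-283.2), np.float64(121.1)] -17.5 F [-0.9, 0.2, -0.5] t 3.3 open 50.3
4 rows end [np.float64(514.0), np.float64(-289.0), np.float64(8.0)] -18.8
[{"translation": [-0.39, -0.27, 3.06], "yaw": 0.7}, {"translation": [-0.39, -0.26, 3.05], "yaw": 0.6}, {"translation": [0.0, 0.0, 2.6], "yaw": 0.0}, {"translation": [0.0, 0.0, 2.6], "yaw": 0.0}]
```

jog_arm([
  {"translation": [-0.4,-0.3,3.1],"yaw": 0.7},
  {"translation": [-0.4,-0.3,3.1],"yaw": 0.6},
  {"translation": [0,0,2.6],"yaw": 0},
  {"translation": [0,0,2.5],"yaw": 0},
  {"translation": [0.6,0,0],"yaw": 0},
  {"translation": [0.6,0,0],"yaw": 0},
  {"translation": [0.5,0,0],"yaw": 0},
  {"translation": [0.4,0,0],"yaw": 0},
  {"translation": [0.4,0,0],"yaw": 0},
  {"translation": [0,0,0],"yaw": 0},
])

```text
clock: 4.55
tool_pos: [0.5219, -0.2656, 0.0085]
orientation: [[0.323, 0.947, 0.0], [0.947, -0.323, -0.0], [0.0, 0.0, -1.0]]
wrist_force: [0.4, 0.0, 0.6]
opening: 0.0504
```

```bash
cat > look.py <<'E'
import sys
from fit import *
from rows import plan
def board(p0,only="board",cams=("top","scene")):
    for n in cams:
        im,*C=cam(n); q,e=fit(only,im,C,p0); print(n,(q[:2]*1e3).round(1),np.degrees(q[2]).round(2),"err %.2f"%e)
if __name__=="__main__":
    plan(); a=[float(v) for v in sys.argv[1:4]]; board((a[0]/1e3,a[1]/1e3,np.radians(a[2])))
E
python3 look.py 550 -187 -18.8
```

```text
at [np.float64(521.9), np.float64(-265.6), np.float64(8.5)] -18.82 F [0.4, 0.0, 0.6] t 4.55 open 50.4
0 rows end [np.float64(521.9), np.float64(-265.6), np.float64(8.5)] -18.82
top [ 547.3 -192. ] -18.72 err 0.99
scene [ 546.9 -182.5] -19.44 err 0.43
```

```bash
python3 - <<'E'
s=open('fit.py').read()
s=s.replace("sub=img[y0:roi[3],x0:roi[2]].astype(float).max(2)\n","cr=img[y0:roi[3],x0:roi[2]].astype(float); sub=cr.max(2)\n")
s=s.replace("mask=np.clip((sub-bg-15)/thr,0,1)","mask=np.clip((sub-bg-15)/thr,0,1)\n    if name.startswith('board'): mask=np.clip((cr[:,:,2]-cr[:,:,0]-20)/25,0,1)")
open('fit.py','w').write(s)
E
python3 look.py 550 -187 -18.8
python3 - <<'E'
from h import *
c,K,r,t=cam("scene"); cv2.imwrite("pics/s2.png",cv2.resize(c[150:330,180:420],None,fx=3.3,fy=3.3,interpolation=cv2.INTER_CUBIC))
E
```

```text
at [np.float64(521.5), np.float64(-265.5), np.float64(8.2)] -18.82 F [-0.4, -0.3, -0.1] t 4.65 open 50.4
0 rows end [np.float64(521.5), np.float64(-265.5), np.float64(8.2)] -18.82
top [ 556.3 -166.9] -19.5 err 0.36
scene [ 547.  -183.9] -16.61 err 0.27
```

View pics/s2.png

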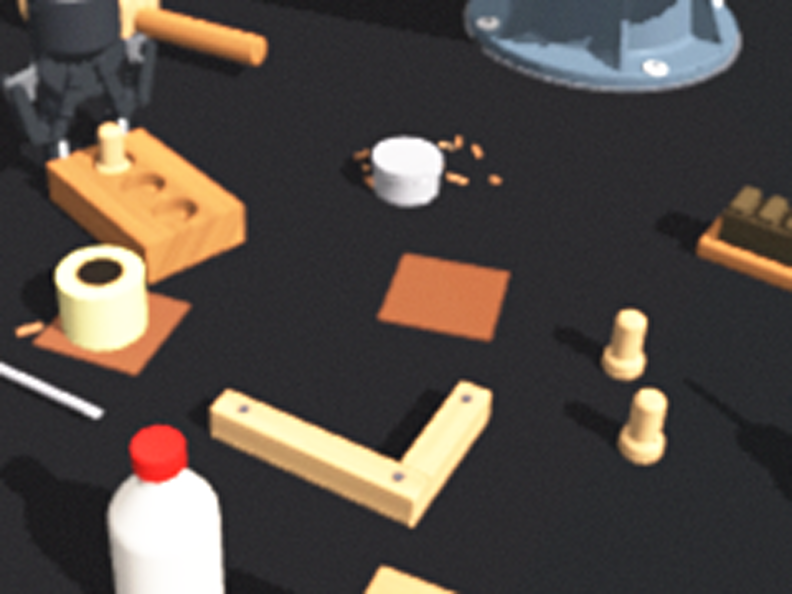

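The two fingertips are on the board's short face and the board is still flat. Now the arc.

jog_arm([
  {"translation": [0.7,0.3,0],"yaw": -2},
  {"translation": [0.7,0.3,0],"yaw": -2},
  {"translation": [0.7,0.3,0],"yaw": -2},
  {"translation": [0.7,0.3,0],"yaw": -2},
  {"translation": [0.7,0.3,0],"yaw": -2},
  {"translation": [0.7,0.3,0],"yaw": -2},
  {"translation": [0.7,0.3,0],"yaw": -2},
  {"translation": [0.7,0.3,0],"yaw": -2},
  {"translation": [0.7,0.3,0],"yaw": -2},
  {"translation": [0.7,0.2,0],"yaw": -1.4},
  {"translation": [0.7,0,0],"yaw": 0},
  {"translation": [0,0,0],"yaw": 0},
])

```text
clock: 6.3
tool_pos: [0.5618, -0.1945, 0.0084]
orientation: [[-0.01, 1.0, 0.0], [1.0, 0.01, 0.0], [0.0, 0.0, -1.0]]
wrist_force: [0.0, -0.1, 0.3]
opening: 0.0498
```

```bash
python3 look.py 560 -115 0
python3 - <<'E'
from h import *
c,K,r,t=cam("top"); cv2.imwrite("pics/t2.png",cv2.resize(c[110:300,110:450],None,fx=2.35,fy=2.35,interpolation=cv2.INTER_CUBIC))
E
```

```text
at [np.float64(561.8), np.float64(-194.5), np.float64(8.4)] 0.59 F [0.0, -0.1, 0.3] t 6.3 open 49.8
0 rows end [np.float64(561.8), np.float64(-194.5), np.float64(8.4)] 0.59
top [ 561.6 -101.8] 1.65 err 0.37
scene [ 559.  -107.1] -1.41 err 0.41
```

View pics/t2.png

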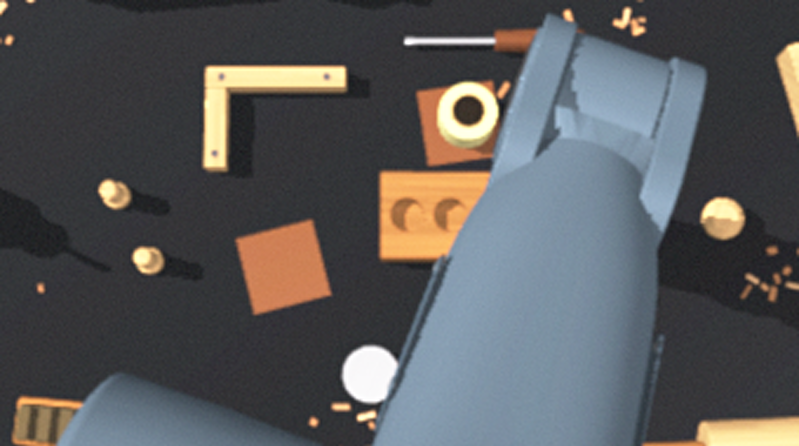

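The board is square now, with its left edge at crop (379,172)–(379,262), and clear of the tape. Straight push along +y next.

jog_arm([
  {"translation": [0.8,0,0],"yaw": 0},
  {"translation": [1.4,0,0],"yaw": 0},
  {"translation": [1.6,0,0],"yaw": 0},
  {"translation": [1.6,0,0],"yaw": 0},
  {"translation": [1.6,0,0],"yaw": 0},
  {"translation": [1.6,0,0],"yaw": 0},
  {"translation": [1.6,0,0],"yaw": 0},
  {"translation": [1.6,0,0],"yaw": 0},
  {"translation": [1.6,0,0],"yaw": 0},
  {"translation": [1.0,0,0],"yaw": 0},
  {"translation": [0.6,0,0],"yaw": 0},
  {"translation": [0.3,0,0],"yaw": 0},
])

```text
clock: 7.95
tool_pos: [0.5603, -0.042, 0.0083]
orientation: [[-0.01, 1.0, 0.0], [1.0, 0.01, -0.0], [-0.0, 0.0, -1.0]]
wrist_force: [-0.3, -3.5, 2.1]
opening: 0.05
```

jog_arm([
  {"translation": [-1.0,0,0],"yaw": 0},
  {"translation": [-2.5,0,-1.0],"yaw": 0},
  {"translation": [-1,0,-6],"yaw": 0},
  {"translation": [-2,0,-5],"yaw": 0},
  {"translation": [-2,-5,0],"yaw": 0},
  {"translation": [0,-5,0],"yaw": 0},
  {"translation": [0,-3,0],"yaw": 0},
  {"translation": [0,0,0],"yaw": 0},
], gripper=0)

```text
clock: 8.95
tool_pos: [0.4294, -0.129, 0.1285]
orientation: [[-0.008, 1.0, -0.0], [1.0, 0.008, 0.0], [0.0, -0.0, -1.0]]
wrist_force: [0.8, -0.2, 0.5]
opening: 0.0857
```

```bash
python3 look.py 560 55 0
```

```text
at [np.float64(429.4), np.float64(-129.0), np.float64(128.5)] 0.48 F [0.8, -0.2, 0.5] t 8.95 open 85.7
0 rows end [np.float64(429.4), np.float64(-129.0), np.float64(128.5)] 0.48
top [560.5  43. ] 0.6 err 0.24
scene [559.   44.9] -0.31 err 0.08
```

```bash
python3 - <<'E'
from rows import *
print(readout.sense()["joint_positions"])
plan((478,45,110,90.5,9),(478,45,6,90.5,2))
E
```

```text
[-2.90586961e-01  1.58398330e-01 -3.66514216e-01  1.04517039e+00
  2.98480160e-04  1.27098253e+00]
at [np.float64(431.5), np.float64(-128.9), np.float64(128.5)] 0.53 F [-0.1, 0.0, 0.7] t 9.05 open 85.6
11 rows end [np.float64(478.0), np.float64(45.0), np.float64(6.0)] 90.53
[{"translation": [1.93, 0.53, 0.21], "yaw": -10.0}, {"translation": [1.8, 0.87, 0.2], "yaw": -10.0}, {"translation": [1.63, 1.16, 0.21], "yaw": -10.0}, {"translation": [1.41, 1.42, 0.2], "yaw": -10.0}, {"translation": [1.13, 1.65, 0.21], "yaw": -10.0}, {"translation": [0.83, 1.82, 0.21], "yaw": -10.0}, {"translation": [0.5, 1.94, 0.2], "yaw": -10.0}, {"translation": [0.15, 1.99, 0.21], "yaw": -10.0}, {"translation": [-0.19, 1.99, 0.2], "yaw": -10.0}, {"translation": [0.0, 0.0, 5.2], "yaw": 0.0}, {"translation": [0.0, 0.01, 5.2], "yaw": 0.0}]
```

jog_arm([
  {"translation": [1.9,0.5,0.2],"yaw": -10},
  {"translation": [1.8,0.9,0.2],"yaw": -10},
  {"translation": [1.6,1.2,0.2],"yaw": -10},
  {"translation": [1.4,1.4,0.2],"yaw": -10},
  {"translation": [1.1,1.6,0.2],"yaw": -10},
  {"translation": [0.8,1.8,0.2],"yaw": -10},
  {"translation": [0.5,1.9,0.2],"yaw": -10},
  {"translation": [0.2,2.0,0.2],"yaw": -10},
  {"translation": [-0.2,2.0,0.2],"yaw": -10},
  {"translation": [0,0,5.0],"yaw": 0},
  {"translation": [0,0,5.2],"yaw": 0},
  {"translation": [0,0,0],"yaw": 0},
], gripper=45)

```text
clock: 10.55
tool_pos: [0.4752, 0.044, 0.0056]
orientation: [[-1.0, -0.01, -0.006], [-0.01, 1.0, -0.0], [0.006, -0.0, -1.0]]
wrist_force: [-0.1, -0.4, 1.2]
opening: 0.0704
```

jog_arm([
  {"translation": [-1.5,0,0],"yaw": 0},
  {"translation": [-0.7,0,0],"yaw": 0},
  {"translation": [-0.6,0,0],"yaw": 0},
  {"translation": [-1.0,0,0],"yaw": 0},
  {"translation": [-1.4,0,0],"yaw": 0},
  {"translation": [-1.4,0,0],"yaw": 0},
  {"translation": [-1.4,0,0],"yaw": 0},
  {"translation": [-1.4,0,0],"yaw": 0},
  {"translation": [-1.0,0,0],"yaw": 0},
  {"translation": [-0.5,0,0],"yaw": 0},
  {"translation": [-0.2,0,0],"yaw": 0},
  {"translation": [0,0,0],"yaw": 0},
])

```text
clock: 12.05
tool_pos: [0.5883, 0.0451, 0.0083]
orientation: [[-1.0, -0.01, 0.0], [-0.01, 1.0, -0.0], [-0.0, -0.0, -1.0]]
wrist_force: [-0.8, -0.3, 1.1]
opening: 0.0702
```

```bash
python3 look.py 648 45 0.5
python3 - <<'E'
from h import *
c,K,r,t=cam("scene"); cv2.imwrite("pics/s3.png",cv2.resize(c[170:330,180:420],None,fx=3.3,fy=3.3,interpolation=cv2.INTER_CUBIC))
E
```

```text
at [np.float64(588.3), np.float64(45.1), np.float64(8.3)] 90.57 F [-0.8, -0.3, 1.1] t 12.05 open 70.2
0 rows end [np.float64(588.3), np.float64(45.1), np.float64(8.3)] 90.57
top [648.5  21.3] -0.16 err 0.84
scene [646.9  44.9] -1.8 err 0.57
```

View pics/s3.png

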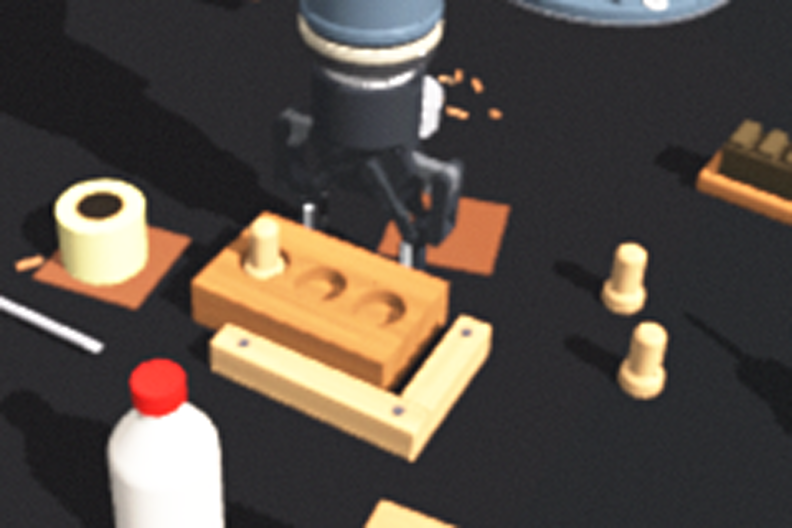

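The board is square, about 10 mm off the long batten, and its left end has cleared the short batten. I'll creep in now and watch the force.

jog_arm([
  {"translation": [-0.3,0,0],"yaw": 0},
  {"translation": [-0.3,0,0],"yaw": 0},
  {"translation": [-0.1,0,0],"yaw": 0},
  {"translation": [0,0,0],"yaw": 0},
])

```text
clock: 12.7
tool_pos: [0.5955, 0.0452, 0.0083]
orientation: [[-1.0, -0.01, 0.0], [-0.01, 1.0, 0.0], [-0.0, 0.0, -1.0]]
wrist_force: [-2.6, -0.0, 3.3]
opening: 0.0706
```

jog_arm([
  {"translation": [-0.1,0,0],"yaw": 0},
  {"translation": [-0.1,0,0],"yaw": 0},
])

```text
clock: 12.95
tool_pos: [0.5973, 0.0452, 0.0083]
orientation: [[-1.0, -0.01, -0.0], [-0.01, 1.0, -0.0], [0.0, -0.0, -1.0]]
wrist_force: [-4.1, -0.9, 3.4]
opening: 0.0704
```

jog_arm([
  {"translation": [-0.1,0,0],"yaw": 0},
  {"translation": [0,0,0],"yaw": 0},
])

```text
clock: 13.2
tool_pos: [0.5985, 0.0452, 0.0083]
orientation: [[-1.0, -0.01, 0.0], [-0.01, 1.0, -0.0], [-0.0, -0.0, -1.0]]
wrist_force: [-2.4, 0.3, 1.0]
opening: 0.0704
```

jog_arm([
  {"translation": [-0.1,0,0],"yaw": 0},
  {"translation": [0,0,0],"yaw": 0},
])

```text
clock: 13.45
tool_pos: [0.5994, 0.0453, 0.0083]
orientation: [[-1.0, -0.01, 0.0], [-0.01, 1.0, 0.0], [-0.0, 0.0, -1.0]]
wrist_force: [-2.8, -0.2, 1.1]
opening: 0.0705
```

jog_arm([
  {"translation": [-0.1,0,0],"yaw": 0},
  {"translation": [0,0,0],"yaw": 0},
])

```text
clock: 13.7
tool_pos: [0.5997, 0.0452, 0.0082]
orientation: [[-1.0, -0.01, -0.001], [-0.01, 1.0, -0.0], [0.001, -0.0, -1.0]]
wrist_force: [-7.6, -0.2, 4.8]
opening: 0.0705
```

jog_arm([
  {"translation": [-0.05,0,0],"yaw": 0},
  {"translation": [0,0,0],"yaw": 0},
])

```text
clock: 13.95
tool_pos: [0.5997, 0.0452, 0.0082]
orientation: [[-1.0, -0.01, -0.002], [-0.01, 1.0, -0.0], [0.002, -0.0, -1.0]]
wrist_force: [-12.2, 0.2, 8.1]
opening: 0.0705
```

jog_arm([
  {"translation": [0.5,0,0],"yaw": 0},
  {"translation": [2.0,0,0],"yaw": 0},
  {"translation": [1.0,0,-5],"yaw": 0},
  {"translation": [0,0,-6],"yaw": 0},
  {"translation": [0,0,-1],"yaw": 0},
  {"translation": [0,0,0],"yaw": 0},
], gripper=105)

```text
clock: 14.7
tool_pos: [0.5664, 0.0449, 0.1288]
orientation: [[-1.0, -0.01, 0.002], [-0.01, 1.0, 0.0], [-0.002, 0.0, -1.0]]
wrist_force: [-0.0, 0.4, -0.2]
opening: 0.0504
```

```bash
python3 - <<'E'
from rows import *
plan((656,-63,128,0.5,10),(656,-63,8,0.5,2))
E
python3 look.py 656 45 0.5
```

```text
at [np.float64(566.4), np.float64(44.9), np.float64(128.8)] 90.57 F [-0.0, 0.4, -0.2] t 14.7 open 50.4
12 rows end [np.float64(656.0), np.float64(-63.0), np.float64(8.0)] 0.47
[{"translation": [-0.88, -1.09, 0.01], "yaw": 9.0}, {"translation": [-1.05, -0.93, 0.01], "yaw": 9.0}, {"translation": [-1.18, -0.77, 0.0], "yaw": 9.0}, {"translation": [-1.28, -0.56, 0.01], "yaw": 9.0}, {"translation": [-1.36, -0.37, 0.01], "yaw": 9.0}, {"translation": [-1.39, -0.14, 0.01], "yaw": 9.0}, {"translation": [-1.4, 0.08, 0.01], "yaw": 9.1}, {"translation": [-1.37, 0.29, 0.0], "yaw": 9.0}, {"translation": [-1.31, 0.51, 0.01], "yaw": 9.0}, {"translation": [-1.21, 0.71, 0.01], "yaw": 9.0}, {"translation": [-0.0, -0.0, 6.0], "yaw": -0.0}, {"translation": [-0.0, -0.0, 6.0], "yaw": -0.0}]
at [np.float64(566.4), np.float64(44.9), np.float64(128.8)] 90.57 F [-0.0, 0.4, -0.2] t 14.7 open 50.4
0 rows end [np.float64(566.4), np.float64(44.9), np.float64(128.8)] 90.57
top [658.7  28. ] 0.57 err 0.79
scene [657.5  45.3] -0.59 err 0.46
```

jog_arm([
  {"translation": [-0.9,-1.1,0],"yaw": 9},
  {"translation": [-1.0,-0.9,0],"yaw": 9},
  {"translation": [-1.2,-0.8,0],"yaw": 9},
  {"translation": [-1.3,-0.6,0],"yaw": 9},
  {"translation": [-1.4,-0.4,0],"yaw": 9},
  {"translation": [-1.4,-0.1,0],"yaw": 9},
  {"translation": [-1.4,0.1,0],"yaw": 9},
  {"translation": [-1.4,0.3,0],"yaw": 9},
  {"translation": [-1.3,0.5,0],"yaw": 9},
  {"translation": [-1.2,0.7,0],"yaw": 9},
  {"translation": [0,0,3],"yaw": 0},
  {"translation": [0,0,0],"yaw": 0},
])

```text
clock: 16.3
tool_pos: [0.6538, -0.0636, 0.0947]
orientation: [[-0.01, 1.0, -0.006], [1.0, 0.01, 0.001], [0.001, -0.006, -1.0]]
wrist_force: [0.8, 0.4, -0.4]
opening: 0.0501
```

jog_arm([
  {"translation": [0,0,5],"yaw": 0},
  {"translation": [0,0,4.0],"yaw": 0},
  {"translation": [0.5,0,0],"yaw": 0},
  {"translation": [0.5,0,0],"yaw": 0},
  {"translation": [0.5,0,0],"yaw": 0},
  {"translation": [0.4,0,0],"yaw": 0},
])

```text
clock: 17.05
tool_pos: [0.6565, -0.0443, 0.0097]
orientation: [[-0.01, 1.0, 0.002], [1.0, 0.01, -0.0], [-0.0, 0.002, -1.0]]
wrist_force: [0.5, -0.2, -1.0]
opening: 0.05
```

jog_arm([
  {"translation": [0.3,0,0],"yaw": 0},
  {"translation": [0.3,0,0],"yaw": 0},
  {"translation": [0.4,0,0],"yaw": 0},
  {"translation": [0.3,0,0],"yaw": 0},
  {"translation": [0.2,0,0],"yaw": 0},
  {"translation": [0.1,0,0],"yaw": 0},
])

```text
clock: 17.8
tool_pos: [0.6558, -0.0295, 0.0088]
orientation: [[-0.01, 1.0, 0.001], [1.0, 0.01, -0.002], [-0.002, 0.0, -1.0]]
wrist_force: [-0.7, -6.9, 5.1]
opening: 0.05
```

jog_arm([
  {"translation": [0.1,0,0],"yaw": 0},
  {"translation": [0.1,0,0],"yaw": 0},
])

```text
clock: 18.05
tool_pos: [0.6557, -0.0276, 0.0088]
orientation: [[-0.009, 1.0, 0.0], [1.0, 0.009, -0.002], [-0.002, 0.0, -1.0]]
wrist_force: [-2.0, -7.1, 4.8]
opening: 0.0503
```

jog_arm([
  {"translation": [0.1,0,0],"yaw": 0},
  {"translation": [0,0,0],"yaw": 0},
])

```text
clock: 18.3
tool_pos: [0.6557, -0.0265, 0.0088]
orientation: [[-0.009, 1.0, 0.0], [1.0, 0.009, -0.001], [-0.001, 0.0, -1.0]]
wrist_force: [-1.5, -5.5, 4.0]
opening: 0.0506
```

jog_arm([
  {"translation": [0.1,0,0],"yaw": 0},
  {"translation": [0,0,0],"yaw": 0},
])

```text
clock: 18.55
tool_pos: [0.6557, -0.0255, 0.0087]
orientation: [[-0.009, 1.0, 0.0], [1.0, 0.009, -0.001], [-0.001, 0.0, -1.0]]
wrist_force: [-0.6, -6.0, 5.1]
opening: 0.0502
```

jog_arm([
  {"translation": [0.1,0,0],"yaw": 0},
  {"translation": [0,0,0],"yaw": 0},
])

```text
clock: 18.8
tool_pos: [0.6557, -0.0244, 0.0087]
orientation: [[-0.01, 1.0, 0.0], [1.0, 0.01, -0.001], [-0.001, 0.0, -1.0]]
wrist_force: [-1.0, -5.8, 4.3]
opening: 0.0503
```

jog_arm([
  {"translation": [0.1,0,0],"yaw": 0},
  {"translation": [0,0,0],"yaw": 0},
])

```text
clock: 19.05
tool_pos: [0.6557, -0.0234, 0.0088]
orientation: [[-0.01, 1.0, 0.0], [1.0, 0.01, -0.001], [-0.001, 0.0, -1.0]]
wrist_force: [-2.0, -5.6, 3.8]
opening: 0.0503
```

jog_arm([
  {"translation": [0.1,0,0],"yaw": 0},
  {"translation": [0,0,0],"yaw": 0},
])

```text
clock: 19.3
tool_pos: [0.6556, -0.0233, 0.0087]
orientation: [[-0.009, 1.0, 0.0], [1.0, 0.009, -0.003], [-0.003, 0.0, -1.0]]
wrist_force: [-0.4, -11.4, 4.4]
opening: 0.0505
```

jog_arm([
  {"translation": [0.05,0,0],"yaw": 0},
  {"translation": [0,0,0],"yaw": 0},
])

```text
clock: 19.55
tool_pos: [0.6556, -0.0232, 0.0087]
orientation: [[-0.009, 1.0, 0.0], [1.0, 0.009, -0.003], [-0.004, 0.0, -1.0]]
wrist_force: [-0.4, -14.7, 4.7]
opening: 0.0506
```

The board is seated against the short batten: the tool stalled at y = -23.2 against the -23.4 I expected. I'll retreat, then press once more on the long edge to confirm both contacts.

jog_arm([
  {"translation": [-0.5,0,0],"yaw": 0},
  {"translation": [-2.0,0,0],"yaw": 0},
  {"translation": [-0.5,0,-5],"yaw": 0},
  {"translation": [0,0,-6],"yaw": 0},
  {"translation": [0,0,-1],"yaw": 0},
  {"translation": [0,0,0],"yaw": 0},
], gripper=45)

```text
clock: 20.3
tool_pos: [0.6561, -0.052, 0.1286]
orientation: [[-0.01, 1.0, 0.001], [1.0, 0.01, -0.0], [-0.0, 0.001, -1.0]]
wrist_force: [0.2, 0.6, -2.0]
opening: 0.0701
```

```bash
python3 - <<'E'
from rows import *
plan((570,63,110,90.5,10),(570,63,8,90.5,2))
E
```

```text
at [np.float64(656.1), np.float64(-52.0), np.float64(128.6)] 0.55 F [0.2, 0.6, -2.0] t 20.3 open 70.1
12 rows end [np.float64(570.0), np.float64(63.0), np.float64(8.0)] 90.55
[{"translation": [1.16, -0.85, 0.19], "yaw": -9.0}, {"translation": [1.27, -0.66, 0.18], "yaw": -9.0}, {"translation": [1.37, -0.45, 0.19], "yaw": -9.0}, {"translation": [1.42, -0.23, 0.18], "yaw": -9.0}, {"translation": [1.43, -0.01, 0.19], "yaw": -9.0}, {"translation": [1.42, 0.22, 0.18], "yaw": -9.0}, {"translation": [1.37, 0.44, 0.19], "yaw": -9.0}, {"translation": [1.28, 0.64, 0.18], "yaw": -9.0}, {"translation": [1.17, 0.84, 0.19], "yaw": -9.0}, {"translation": [1.02, 1.01, 0.19], "yaw": -9.0}, {"translation": [0.0, 0.0, 5.1], "yaw": 0.0}, {"translation": [0.0, 0.0, 5.1], "yaw": 0.0}]
```

jog_arm([
  {"translation": [1.2,-0.8,0.1],"yaw": -9},
  {"translation": [1.3,-0.7,0.1],"yaw": -9},
  {"translation": [1.4,-0.5,0.1],"yaw": -9},
  {"translation": [1.4,-0.2,0.1],"yaw": -9},
  {"translation": [1.4,0,0.1],"yaw": -9},
  {"translation": [1.4,0.2,0.2],"yaw": -9},
  {"translation": [1.4,0.4,0.2],"yaw": -9},
  {"translation": [1.3,0.6,0.3],"yaw": -9},
  {"translation": [1.2,0.8,0.3],"yaw": -9},
  {"translation": [1.0,1.0,0.4],"yaw": -9},
  {"translation": [0,0,5],"yaw": 0},
  {"translation": [0,0,5],"yaw": 0},
])

```text
clock: 21.8
tool_pos: [0.5676, 0.0629, 0.0066]
orientation: [[-1.0, -0.01, -0.001], [-0.01, 1.0, -0.0], [0.001, -0.0, -1.0]]
wrist_force: [0.7, -0.2, -0.3]
opening: 0.0706
```

jog_arm([
  {"translation": [-0.8,0,0],"yaw": 0},
  {"translation": [-0.8,0,0],"yaw": 0},
  {"translation": [-0.6,0,0],"yaw": 0},
  {"translation": [-0.3,0,0],"yaw": 0},
  {"translation": [0,0,0],"yaw": 0},
])

```text
clock: 22.42
tool_pos: [0.5942, 0.0634, 0.0099]
orientation: [[-1.0, -0.01, 0.001], [-0.01, 1.0, 0.0], [-0.001, 0.0, -1.0]]
wrist_force: [-0.7, -0.5, -0.4]
opening: 0.0706
```

jog_arm([
  {"translation": [-0.2,0,0],"yaw": 0},
  {"translation": [-0.2,0,0],"yaw": 0},
  {"translation": [-0.1,0,0],"yaw": 0},
])

```text
clock: 22.8
tool_pos: [0.5988, 0.0634, 0.0093]
orientation: [[-1.0, -0.01, 0.0], [-0.01, 1.0, 0.0], [-0.0, 0.0, -1.0]]
wrist_force: [0.0, -0.0, -0.1]
opening: 0.0706
```

jog_arm([
  {"translation": [-0.1,0,0],"yaw": 0},
  {"translation": [0,0,0],"yaw": 0},
])

```text
clock: 23.05
tool_pos: [0.5994, 0.0634, 0.0092]
orientation: [[-1.0, -0.01, -0.001], [-0.01, 1.0, -0.0], [0.001, -0.0, -1.0]]
wrist_force: [-2.8, -0.4, 1.1]
opening: 0.0701
```

jog_arm([
  {"translation": [-0.1,0,0],"yaw": 0},
  {"translation": [0,0,0],"yaw": 0},
])

```text
clock: 23.3
tool_pos: [0.5995, 0.0634, 0.0092]
orientation: [[-1.0, -0.01, -0.002], [-0.01, 1.0, -0.0], [0.002, -0.0, -1.0]]
wrist_force: [-9.3, -0.6, 6.6]
opening: 0.0706
```

Both contacts are confirmed: the long edge stalls at tool x = 599.5, same as before, and the short edge at -23.2. The board is home, and only now do I go for the pieces.

jog_arm([
  {"translation": [0.5,0,0],"yaw": 0},
  {"translation": [2.0,0,0],"yaw": 0},
  {"translation": [0.5,0,-5],"yaw": 0},
  {"translation": [0,0,-6],"yaw": 0},
  {"translation": [0,0,0],"yaw": 0},
], gripper=70)

```text
clock: 23.92
tool_pos: [0.5734, 0.0634, 0.1241]
orientation: [[-1.0, -0.01, 0.008], [-0.01, 1.0, 0.001], [-0.008, 0.001, -1.0]]
wrist_force: [-0.8, 1.0, -1.7]
opening: 0.062
```

```bash
python3 - <<'E'
from rows import *
plan((582,256.5,100,0.5,12))
E
```

```text
at [np.float64(573.4), np.float64(63.4), np.float64(124.1)] 90.57 F [-0.8, 1.0, -1.7] t 23.93 open 62.0
12 rows end [np.float64(582.0), np.float64(256.5), np.float64(100.0)] 0.47
[{"translation": [-0.09, 1.61, 0.2], "yaw": 7.5}, {"translation": [0.13, 1.6, 0.2], "yaw": 7.5}, {"translation": [0.33, 1.58, 0.2], "yaw": 7.5}, {"translation": [0.53, 1.52, 0.2], "yaw": 7.5}, {"translation": [0.73, 1.44, 0.21], "yaw": 7.5}, {"translation": [0.91, 1.33, 0.2], "yaw": 7.5}, {"translation": [1.07, 1.2, 0.2], "yaw": 7.5}, {"translation": [1.23, 1.04, 0.2], "yaw": 7.5}, {"translation": [1.34, 0.88, 0.2], "yaw": 7.6}, {"translation": [1.46, 0.7, 0.2], "yaw": 7.5}, {"translation": [1.53, 0.5, 0.2], "yaw": 7.5}, {"translation": [1.58, 0.29, 0.2], "yaw": 7.5}]
```

jog_arm([
  {"translation": [-0.1,1.6,0.2],"yaw": 7.5},
  {"translation": [0.1,1.6,0.2],"yaw": 7.5},
  {"translation": [0.3,1.6,0.2],"yaw": 7.5},
  {"translation": [0.5,1.5,0.2],"yaw": 7.5},
  {"translation": [0.7,1.4,0.2],"yaw": 7.5},
  {"translation": [0.9,1.3,0.2],"yaw": 7.5},
  {"translation": [1.1,1.2,0.2],"yaw": 7.5},
  {"translation": [1.2,1.0,0.2],"yaw": 7.5},
  {"translation": [1.3,0.9,0.2],"yaw": 7.5},
  {"translation": [1.5,0.7,0.2],"yaw": 7.5},
  {"translation": [1.5,0.5,0.2],"yaw": 7.5},
  {"translation": [1.6,0.3,0.2],"yaw": 7.5},
])

```text
clock: 25.42
tool_pos: [0.58, 0.2553, 0.0947]
orientation: [[-0.006, 1.0, -0.0], [1.0, 0.006, -0.0], [-0.0, -0.0, -1.0]]
wrist_force: [0.5, -0.1, -0.2]
opening: 0.0619
```

jog_arm([
  {"translation": [0,0,0],"yaw": 0},
  {"translation": [0,0,0],"yaw": 0},
])

```text
clock: 25.68
tool_pos: [0.58, 0.2543, 0.0951]
orientation: [[-0.013, 1.0, -0.0], [1.0, 0.013, -0.0], [-0.0, -0.0, -1.0]]
wrist_force: [0.1, -0.6, -0.0]
opening: 0.0617
```

```bash
python3 - <<'E'
from fit import *; from rows import plan
plan((582,256.5,20,0.5,3))
im,*C=cam("top"); q,e=fit("stop",im,C,(.702,.1376,.01)); print("stop",q*1e3,e)
for n in("top","scene"):
    im,*C=cam(n); q,e=fit("piece",im,C,(.5105,.2177,0),True); print("pb",n,q*1e3,e)
E
```

```text
at [np.float64(580.0), np.float64(254.3), np.float64(95.1)] 0.74 F [0.1, -0.6, -0.0] t 25.68 open 61.7
3 rows end [np.float64(582.0), np.float64(256.5), np.float64(20.0)] 0.54
[{"translation": [0.07, 0.07, 2.5], "yaw": 0.1}, {"translation": [0.07, 0.06, 2.5], "yaw": 0.1}, {"translation": [0.08, 0.07, 2.51], "yaw": 0.0}]
stop [702.17075243 136.0059763  -12.15985085] 2.052317844420382
pb top [510.80452541 216.69187504   0.        ] 0.08780741029135034
pb scene [511.12083514 217.75356305   0.        ] 0.549363667902204
```

jog_arm([
  {"translation": [0.1,0.1,2.5],"yaw": 0},
  {"translation": [0.1,0.1,2.5],"yaw": 0},
  {"translation": [0,0,2.5],"yaw": 0},
  {"translation": [0,0,0],"yaw": 0},
])

```text
clock: 26.32
tool_pos: [0.581, 0.2559, 0.0188]
orientation: [[-0.01, 1.0, -0.003], [1.0, 0.01, -0.001], [-0.001, -0.003, -1.0]]
wrist_force: [0.2, 0.3, 1.0]
opening: 0.0618
```

jog_arm([
  {"translation": [0,0,0],"yaw": 0},
  {"translation": [0,0,0],"yaw": 0},
  {"translation": [0,0,0],"yaw": 0},
  {"translation": [0,0,0],"yaw": 0},
], gripper=255)

```text
clock: 26.82
tool_pos: [0.5828, 0.2571, 0.0216]
orientation: [[-0.01, 1.0, 0.002], [1.0, 0.01, 0.001], [0.001, 0.002, -1.0]]
wrist_force: [-1.1, -0.7, 7.4]
opening: 0.0182
```

```bash
python3 - <<'E'
from h import *
from rows import plan
plan()
c,K,r,t=cam("scene"); cv2.imwrite("pics/s4.png",cv2.resize(c[200:330,220:420],None,fx=4,fy=4,interpolation=cv2.INTER_CUBIC))
E
```

```text
at [np.float64(582.8), np.float64(257.1), np.float64(21.6)] 0.58 F [-1.1, -0.7, 7.4] t 26.82 open 18.2
0 rows end [np.float64(582.8), np.float64(257.1), np.float64(21.6)] 0.58
```

View pics/s4.png

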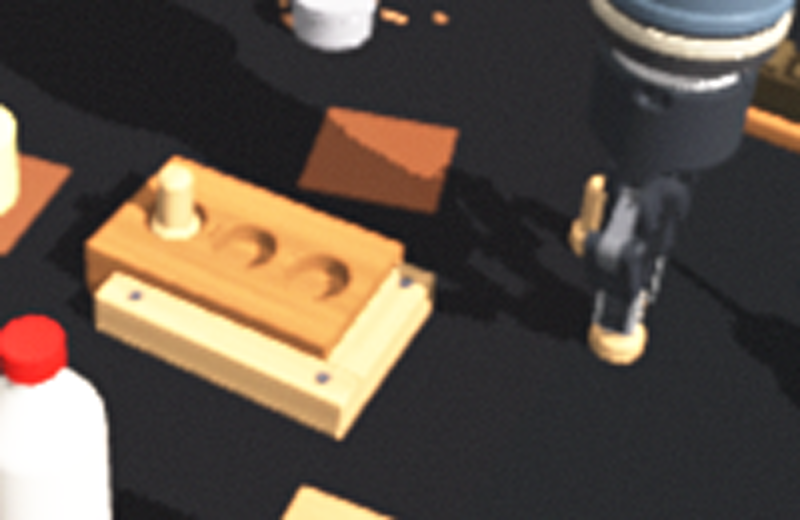

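The piece is gripped at (617,300) in the crop, and the board sits flush against both battens with two empty hollows. Lift, then carry to hole2.

jog_arm([
  {"translation": [0,0,-2],"yaw": 0},
  {"translation": [0,0,-4],"yaw": 0},
  {"translation": [-1,0.5,-3],"yaw": 0},
  {"translation": [-2.5,1.2,0],"yaw": 0},
  {"translation": [-3,1.5,0],"yaw": 0},
  {"translation": [-3,1.5,0],"yaw": 0},
  {"translation": [-2.5,1.2,0],"yaw": 0},
  {"translation": [-1.8,1.0,0],"yaw": 0},
  {"translation": [-0.8,0.4,0],"yaw": 0},
  {"translation": [0,0,0],"yaw": 0},
  {"translation": [0,0,0],"yaw": 0},
])

```text
clock: 28.25
tool_pos: [0.6563, 0.1124, 0.1103]
orientation: [[-0.011, 1.0, -0.0], [1.0, 0.011, 0.0], [0.0, -0.0, -1.0]]
wrist_force: [-0.3, 0.4, -0.3]
opening: 0.0177
```

```bash
python3 - <<'E'
from fit import *; from rows import plan
plan((656,108.2,70,0.5,3),(656,108.2,44,.5,3))
for n in("top","scene"):
    im,*C=cam(n); q,e=fit("boardonly",im,C,(.6565,.0622,.01)); print(n,q*1e3,e)
s=readout.sense(); print(s["opening"])
E
```

```text
at [np.float64(656.3), np.float64(112.4), np.float64(110.3)] 0.62 F [-0.3, 0.4, -0.3] t 28.25 open 17.7
6 rows end [np.float64(656.0), np.float64(108.2), np.float64(44.0)] 0.52
[{"translation": [-0.14, -0.01, 1.34], "yaw": 0.0}, {"translation": [-0.14, -0.01, 1.35], "yaw": 0.1}, {"translation": [-0.14, -0.01, 1.34], "yaw": 0.0}, {"translation": [-0.0, -0.0, 0.87], "yaw": 0.0}, {"translation": [-0.0, -0.0, 0.87], "yaw": 0.0}, {"translation": [-0.0, -0.0, 0.86], "yaw": 0.0}]
top [  686.25762346    36.84153102 -1311.92048854] 0.19975379579148977
scene [674.00903432  82.58090753 -61.41056955] 0.5553985558146721
0.018032599941530992
```

jog_arm([
  {"translation": [-0.2,0,1.5],"yaw": 0},
  {"translation": [-0.2,0,1.5],"yaw": 0},
  {"translation": [0,0,1.0],"yaw": 0},
  {"translation": [0,0,0],"yaw": 0},
])

```text
clock: 28.85
tool_pos: [0.6559, 0.1074, 0.069]
orientation: [[-0.01, 1.0, -0.002], [1.0, 0.01, -0.0], [-0.0, -0.002, -1.0]]
wrist_force: [-0.5, 0.4, -0.2]
opening: 0.0177
```

```bash
python3 - <<'E'
from h import *
from rows import plan
plan((656,108.2,44,.5,3))
c,K,r,t=cam("scene"); cv2.imwrite("pics/s5.png",cv2.resize(c[190:320,220:420],None,fx=4,fy=4,interpolation=cv2.INTER_CUBIC))
uv=proj(K,r,t,np.array([[.656,.1082,.035],[.656,.1082,.021+.03],[.6565,.0622,.035]])); print(((uv-[220,190])*4).round())
E
```

```text
at [np.float64(655.9), np.float64(107.4), np.float64(69.0)] 0.57 F [-0.5, 0.4, -0.2] t 28.85 open 17.7
3 rows end [np.float64(656.0), np.float64(108.2), np.float64(44.0)] 0.47
[{"translation": [0.03, 0.0, 0.83], "yaw": 0.0}, {"translation": [0.02, 0.01, 0.84], "yaw": 0.0}, {"translation": [0.03, -0.0, 0.83], "yaw": 0.1}]
[[314. 313.]
 [315. 291.]
 [241. 284.]]
```

View pics/s5.png

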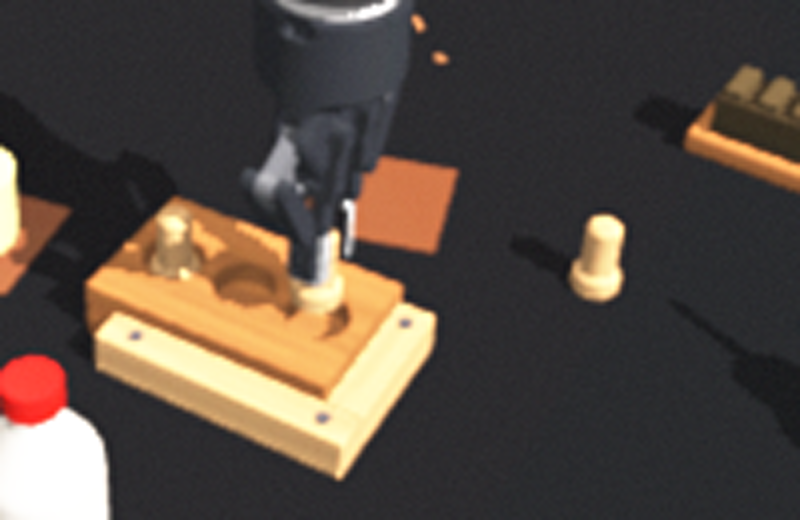

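The piece is held upright over hole2, with its foot near (318,293). I'll nudge it 2 mm along y and lower it.

jog_arm([
  {"translation": [0.2,0,0.8],"yaw": 0},
  {"translation": [0,0,0.8],"yaw": 0},
  {"translation": [0,0,0.5],"yaw": 0},
  {"translation": [0,0,0.2],"yaw": 0},
  {"translation": [0,0,0],"yaw": 0},
])

```text
clock: 29.52
tool_pos: [0.6566, 0.1096, 0.0473]
orientation: [[-0.01, 1.0, -0.0], [1.0, 0.01, -0.0], [-0.0, -0.0, -1.0]]
wrist_force: [0.2, 0.3, -0.4]
opening: 0.0173
```

jog_arm([
  {"translation": [0,0,0.2],"yaw": 0},
  {"translation": [0,0,0.1],"yaw": 0},
  {"translation": [0,0,0],"yaw": 0},
])

```text
clock: 29.9
tool_pos: [0.6566, 0.1096, 0.0443]
orientation: [[-0.01, 1.0, -0.0], [1.0, 0.01, -0.0], [0.0, -0.0, -1.0]]
wrist_force: [-1.2, 0.7, -0.6]
opening: 0.0177
```

jog_arm([
  {"translation": [0,0,0.1],"yaw": 0},
  {"translation": [0,0,0],"yaw": 0},
])

```text
clock: 30.15
tool_pos: [0.6566, 0.1096, 0.0432]
orientation: [[-0.01, 1.0, -0.0], [1.0, 0.01, 0.0], [0.0, -0.0, -1.0]]
wrist_force: [-0.1, 0.8, -0.3]
opening: 0.0181
```

jog_arm([
  {"translation": [0,0,0.05],"yaw": 0},
  {"translation": [0,0,0],"yaw": 0},
])

```text
clock: 30.4
tool_pos: [0.6566, 0.1096, 0.0428]
orientation: [[-0.01, 1.0, 0.0], [1.0, 0.01, 0.0], [0.0, 0.0, -1.0]]
wrist_force: [0.2, 0.5, 0.6]
opening: 0.0182
```

jog_arm([
  {"translation": [0,0,0],"yaw": 0},
  {"translation": [0,0,0],"yaw": 0},
  {"translation": [0,0,0],"yaw": 0},
], gripper=120)

```text
clock: 30.78
tool_pos: [0.6566, 0.1096, 0.0428]
orientation: [[-0.01, 1.0, 0.0], [1.0, 0.01, -0.0], [-0.0, 0.0, -1.0]]
wrist_force: [-0.1, -0.4, -0.4]
opening: 0.0451
```

jog_arm([
  {"translation": [0,0,-2],"yaw": 0},
  {"translation": [0,0,-4],"yaw": 0},
  {"translation": [1.5,-1.8,-1],"yaw": 0},
  {"translation": [2,-2.8,0],"yaw": 0},
  {"translation": [2,-2.8,0],"yaw": 0},
  {"translation": [2,-2.8,0],"yaw": 0},
  {"translation": [2,-2.7,0],"yaw": 0},
  {"translation": [1.3,-1.7,0],"yaw": 0},
  {"translation": [0,0,0],"yaw": 0},
  {"translation": [0,0,0],"yaw": 0},
], gripper=70)

```text
clock: 32.02
tool_pos: [0.5103, 0.2159, 0.1129]
orientation: [[-0.01, 1.0, 0.0], [1.0, 0.01, -0.0], [-0.0, 0.0, -1.0]]
wrist_force: [-0.1, 0.2, 0.2]
opening: 0.062
```

```bash
python3 - <<'E'
from h import *
from rows import plan
plan((510.7,217.5,21,.5,3))
c,K,r,t=cam("scene"); cv2.imwrite("pics/s6.png",cv2.resize(c[190:320,220:420],None,fx=4,fy=4,interpolation=cv2.INTER_CUBIC))
E
```

```text
at [np.float64(510.3), np.float64(215.9), np.float64(112.9)] 0.56 F [-0.1, 0.2, 0.2] t 32.02 open 62.0
3 rows end [np.float64(510.7), np.float64(217.5), np.float64(21.0)] 0.46
[{"translation": [0.05, 0.02, 3.06], "yaw": 0.0}, {"translation": [0.06, 0.01, 3.06], "yaw": 0.0}, {"translation": [0.05, 0.02, 3.07], "yaw": 0.1}]
```

View pics/s6.png

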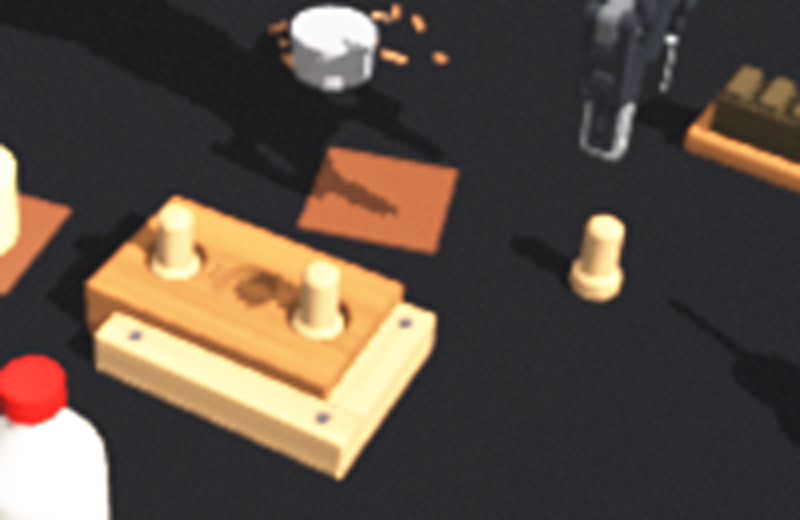

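The first piece stands upright in hole2, at (320,300). Next is the second piece at (598,260).

jog_arm([
  {"translation": [0.1,0,3],"yaw": 0},
  {"translation": [0.1,0,3],"yaw": 0},
  {"translation": [0,0,2.5],"yaw": 0},
  {"translation": [0,0,0.6],"yaw": 0},
  {"translation": [0,0,0],"yaw": 0},
])

```text
clock: 32.7
tool_pos: [0.5099, 0.2179, 0.022]
orientation: [[-0.009, 1.0, -0.0], [1.0, 0.009, -0.0], [-0.0, -0.0, -1.0]]
wrist_force: [-0.4, -0.6, 0.8]
opening: 0.0621
```

jog_arm([
  {"translation": [0,0,0],"yaw": 0},
  {"translation": [0,0,0],"yaw": 0},
  {"translation": [0,0,0],"yaw": 0},
  {"translation": [0,0,0],"yaw": 0},
], gripper=255)

```text
clock: 33.2
tool_pos: [0.51, 0.2184, 0.0226]
orientation: [[-0.01, 1.0, 0.001], [1.0, 0.01, 0.0], [0.0, 0.001, -1.0]]
wrist_force: [-1.0, -0.2, 6.3]
opening: 0.0177
```

jog_arm([
  {"translation": [0,0,-2],"yaw": 0},
  {"translation": [0,0,-4],"yaw": 0},
  {"translation": [0,0,-3],"yaw": 0},
  {"translation": [-1.6,1.5,-0.5],"yaw": 0},
  {"translation": [-2.6,2.4,0],"yaw": 0},
  {"translation": [-2.8,2.6,0],"yaw": 0},
  {"translation": [-2.8,2.6,0],"yaw": 0},
  {"translation": [-2.8,2.6,0],"yaw": 0},
  {"translation": [-2.0,1.9,0],"yaw": 0},
  {"translation": [-1.0,0.9,0],"yaw": 0},
  {"translation": [0,0,0],"yaw": 0},
  {"translation": [0,0,0],"yaw": 0},
])

```text
clock: 34.7
tool_pos: [0.6555, 0.0642, 0.1167]
orientation: [[-0.011, 1.0, -0.0], [1.0, 0.011, 0.0], [0.0, -0.0, -1.0]]
wrist_force: [-0.2, 0.3, -0.3]
opening: 0.0183
```

jog_arm([
  {"translation": [0,0,2],"yaw": 0},
  {"translation": [0,0,1.6],"yaw": 0},
  {"translation": [0,0,0.4],"yaw": 0},
  {"translation": [0,0,0],"yaw": 0},
])

```text
clock: 35.2
tool_pos: [0.6559, 0.0638, 0.0769]
orientation: [[-0.01, 1.0, -0.0], [1.0, 0.01, -0.0], [-0.0, -0.0, -1.0]]
wrist_force: [0.2, -0.3, 0.6]
opening: 0.0178
```

```bash
python3 - <<'E'
from h import *
from rows import plan
plan((656.8,63.6,45,.5,3))
c,K,r,t=cam("scene"); cv2.imwrite("pics/s7.png",cv2.resize(c[190:320,220:420],None,fx=4,fy=4,interpolation=cv2.INTER_CUBIC))
E
```

```text
at [np.float64(655.9), np.float64(63.8), np.float64(76.9)] 0.59 F [0.2, -0.3, 0.6] t 35.2 open 17.8
3 rows end [np.float64(656.8), np.float64(63.6), np.float64(45.0)] 0.49
[{"translation": [-0.01, 0.03, 1.06], "yaw": 0.0}, {"translation": [-0.01, 0.03, 1.07], "yaw": 0.1}, {"translation": [-0.0, 0.03, 1.06], "yaw": -0.0}]
```

View pics/s7.png

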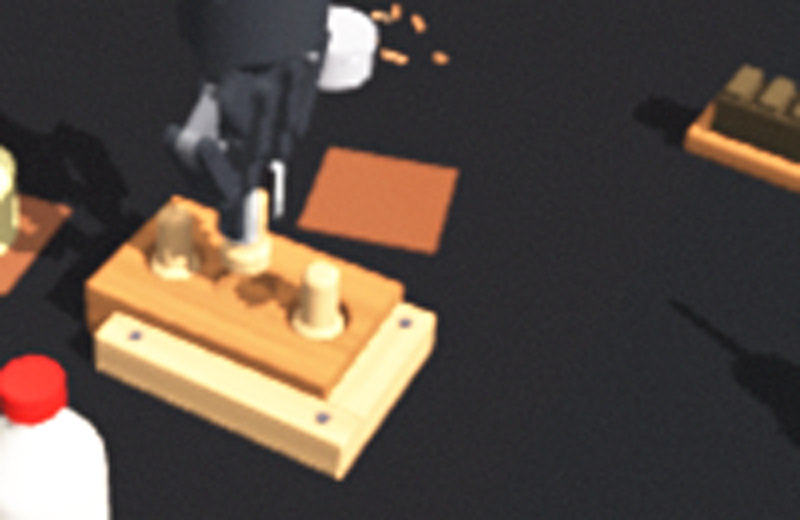

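The second piece is held upright over hole1, with its foot at (247,257), and the other two are undisturbed. Lowering it now.

jog_arm([
  {"translation": [0,0.1,1.2],"yaw": 0},
  {"translation": [0,0,1.0],"yaw": 0},
  {"translation": [0,0,0.6],"yaw": 0},
  {"translation": [0,0,0.2],"yaw": 0},
  {"translation": [0,0,0],"yaw": 0},
])

```text
clock: 35.88
tool_pos: [0.6571, 0.0636, 0.0468]
orientation: [[-0.01, 1.0, -0.0], [1.0, 0.01, -0.0], [-0.0, -0.0, -1.0]]
wrist_force: [0.3, 0.0, -0.4]
opening: 0.0176
```

jog_arm([
  {"translation": [0,0,0.1],"yaw": 0},
  {"translation": [0,0,0.1],"yaw": 0},
  {"translation": [0,0,0],"yaw": 0},
])

```text
clock: 36.25
tool_pos: [0.6571, 0.0636, 0.0448]
orientation: [[-0.01, 1.0, 0.0], [1.0, 0.01, -0.0], [-0.0, -0.0, -1.0]]
wrist_force: [0.3, -1.2, 0.1]
opening: 0.018
```

jog_arm([
  {"translation": [0,0,0.1],"yaw": 0},
  {"translation": [0,0,0.05],"yaw": 0},
  {"translation": [0,0,0],"yaw": 0},
])

```text
clock: 36.62
tool_pos: [0.6572, 0.0636, 0.0436]
orientation: [[-0.01, 1.0, 0.0], [1.0, 0.01, 0.0], [0.0, 0.0, -1.0]]
wrist_force: [-1.8, -0.3, 3.9]
opening: 0.0177
```

jog_arm([
  {"translation": [0,0,0],"yaw": 0},
  {"translation": [0,0,0],"yaw": 0},
  {"translation": [0,0,0],"yaw": 0},
], gripper=120)

```text
clock: 37.0
tool_pos: [0.657, 0.0636, 0.0432]
orientation: [[-0.01, 1.0, -0.0], [1.0, 0.01, 0.0], [0.0, -0.0, -1.0]]
wrist_force: [-1.2, -0.1, 0.2]
opening: 0.0451
```

jog_arm([
  {"translation": [0,0,-2],"yaw": 0},
  {"translation": [0,0,-4],"yaw": 0},
  {"translation": [0,-1,-5],"yaw": 0},
  {"translation": [0,-5,-3],"yaw": 0},
  {"translation": [0,-5,0],"yaw": 0},
  {"translation": [0,-5,0],"yaw": 0},
  {"translation": [0,-5,0],"yaw": 0},
  {"translation": [0,-3,0],"yaw": 0},
  {"translation": [0,0,0],"yaw": 0},
  {"translation": [0,0,0],"yaw": 0},
])

```text
clock: 38.25
tool_pos: [0.4177, 0.0613, 0.1836]
orientation: [[-0.01, 1.0, 0.001], [1.0, 0.01, 0.0], [0.0, 0.001, -1.0]]
wrist_force: [0.6, 0.1, -0.2]
opening: 0.045
```

```bash
python3 - <<'E'
from fit import *
from rows import plan
plan()
c,K,r,t=cam("scene"); q=cam("top")[0]
a=cv2.resize(c[170:330,180:430],(800,512),interpolation=cv2.INTER_CUBIC)
cv2.imwrite("pics/s8.png",a); cv2.imwrite("pics/t8.png",cv2.resize(q[110:300,110:450],None,fx=2.35,fy=2.35,interpolation=cv2.INTER_CUBIC))
E
```

```text
at [np.float64(417.7), np.float64(61.3), np.float64(183.6)] 0.58 F [0.6, 0.1, -0.2] t 38.25 open 45.0
0 rows end [np.float64(417.7), np.float64(61.3), np.float64(183.6)] 0.58
```

View pics/s8.png

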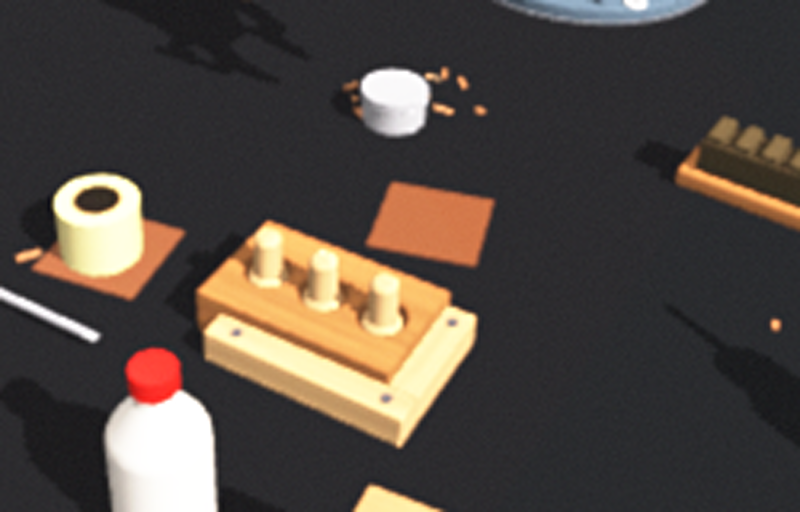

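View pics/t8.png

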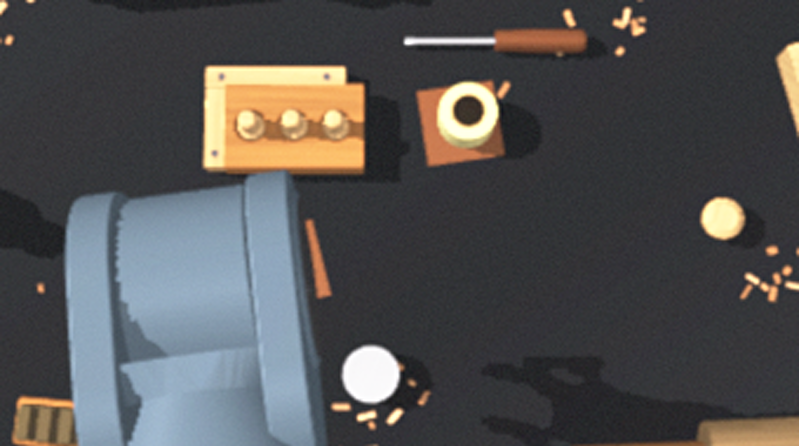

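The board is flush against both battens with all three pieces upright. The tape, tin, knob and gouge are where they were, and the robot touches nothing. Handing in.

```bash
python3 -c "from rig import ticket; print(ticket.job_done())"
```

```text
the job is handed in; nothing more can be done
None
```

The board is home in the corner, both loose pieces stand upright in its two empty hollows, and I handed the job in at about 38 s of the 70 s allowed.

- **Moves:** I slid the board along the robot-side lane with two-finger pushes: an arc to square it, then +y, then +x. I then pressed it against the short batten and again against the long one. Only after that did I stand piece_a in hole2 and piece_b in hole1.
- **Board seating:** The tool stalled on the long batten at x ≈ 599.6 mm both times, with about 9–12 N. On the short batten it stalled at y = -23.2 mm with about 15 N. My camera estimates were 598.8 and -23.4 mm.
- **Final pictures:** The board looks flush with both battens. All three pieces stand upright. The tape, tin, knob and gouge look unmoved, the visible part of the brush does too, and the robot is clear of everything. The mallet was only partly in frame and I did not check it closely.
- **Checks that failed:** The automatic board fits while the arm was in view were unreliable: they were up to about 20 mm off, and one wandered off entirely. I relied on contact forces and the pictures instead. After the pieces were in, I checked the result by eye and did not fit it numerically.

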